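# Hang a glass pendant shade on the side-opening hook of the inspection stand

### The job

Hang the amber glass shade on the inspection stand: bring the crossbar of its hanger frame sideways into the open mouth of the hook, under the guard, find the throat by feel, and lower it so that the bar sits fully down in the throat; then let go of it hanging there at rest. Go gently - the glass will crack if the shade is pressed or knocked with more than about 15 N against the stand or the bench - and leave the other things on the bench where they are.

Things in the scene. Friction and masses are not known exactly. Their poses are not given: they have to be found in the camera images.
- shade: Pendant lamp shade, about 0.4 kg, standing on its rim: amber glass bell 100 mm in diameter, 80 mm high, steel cap (70 mm disc, top at z = 87 mm), on it an upright flat hanger frame in the shade's x-z plane with a wooden grip on top, 218 mm high in all. Origin: centre of the rim's underside, z up. Its faces to y and -y are alike.
- shade_bar (a point): Middle of the frame's lower crossbar, the bar that hangs in the hook: steel, 8 mm in diameter, along the shade's x, 125 mm above the rim. It joins two 8 mm uprights at x = +-28 mm (48 mm clear between them). Free height 34 mm below it (to the cap) and 38 mm above it (to the frame's top bar).
- shade_grip (a point): Near the middle of the wooden grip on the frame's top bar, 198 mm above the rim, 73 mm above the crossbar. The grip is 34 mm (shade x) by 14 mm (shade y), from 174 to 218 mm above the rim; gripped from above across the 14 mm it holds the shade firmly against tilting.
- stand: Steel stand fixed to the bench, z up, 196 mm high. Base plate 130 mm (x), from y = -155 to +75 mm, 10 mm thick; 24 mm square post at y = -122 mm, topped by a clamp (34 mm wide) through which slides a level rod along y; its +y end is the hook head, a C-shaped plate 12 mm thick (x -6 to +6 mm) that opens sideways, to +y, and passes through the hanger frame. Origin: on the bench below the middle of the head's travel.
- hook_mid (a point): On the stand, 161 mm above its origin; axes as the stand's. The head is clamped firmly at y = d from here, d anywhere from -30 to +30 mm and NOT reported: feel or see it. From here: throat floor z = 0, throat y = d-6 to d+6 mm; behind it a shoulder, flat top z = 12 mm, back to the wall (face y = d-13), so a bar touching the wall is 9 mm behind the throat's middle. Bar centre z = +4 mm when seated.
- hook_entry (a point): On the stand, in front of the mouth: 65 mm to +y and 19 mm above hook_mid, the bar centre's height for sliding in towards -y. Relative to hook_mid: lip from y = d+6 to d+14 mm, flat top at z = 12 mm; guard (roof) from the back wall out to y = d+22 mm, underside z = 26, top z = 34 mm; floor and lip reach down to z = -8 mm.
- tumbler: Amber glass tumbler, 68 mm in diameter, 85 mm high, bystander; origin at the centre of its underside.
- jacks: Dark steel glassworker's jacks (spring tongs) lying flat, 165 mm long, 46 mm wide, 12 mm high, bystander; origin at the middle of its underside.
- paddle: Wooden paddle lying flat, 225 mm long, 75 mm wide, 14 mm high, bystander; origin at the middle of its underside.
There are look-alikes about, which are no part of the job. Of the things like the shade, leave any that is black or turquoise; of the rest the smaller one is meant.

How it is judged (in metres and radians):
On the way, in this order (a step that is already met when the one before it is completed fails the run):
1. the shade is lifted clear of the bench (height (world z) of shade above 0.03 m), for 0.2 s.
2. the crossbar is inside the mouth of the hook, below the guard and above the lip (x of shade_bar in the frame of hook_mid between -0.02 and 0.02 m and y of shade_bar in the frame of hook_mid between -0.037 and 0.055 m and z of shade_bar in the frame of hook_mid between 0.012 and 0.026 m), for 0.1 s.
At the end, for the whole second after the job is handed in: The crossbar lies down in the throat, its centre 0 to 8.5 mm above hook_mid, within 22 mm of it in x and 37 mm in y; the shade hangs on the stand, upright within 0.15 rad, released and at rest (under 30 mm/s, 0.4 rad/s) (x of shade_bar in the frame of hook_mid between -0.022 and 0.022 m and y of shade_bar in the frame of hook_mid between -0.037 and 0.037 m and z of shade_bar in the frame of hook_mid between 0 and 0.0085 m and angle between shade's own z axis and vertical below 0.15 rad and linear speed of shade below 0.03 m/s and angular speed of shade below 0.4 rad/s and contact force between shade and stand above 1 N and contact force between shade and the fingers below 0.05 N); the robot touches nothing.
It fails at once if the shade is pressed or knocked against the stand with more than 15 N (contact force between shade and stand above 15 N).
It fails at once if the shade is pressed or knocked against the bench with more than 15 N (contact force between shade and table above 15 N).
It fails at once if the tumbler, the jacks or the paddle is shifted by more than 30 mm (distance of any of tumbler, jacks, paddle from where it was at the start of the episode above 0.03 m).
It also fails if it takes over 54 s, if anything falls off the work surface, if the arm or the gripper's body presses on something with over 40 N, if the wrist force passes 120 N, or if a joint passes its speed limit or range.

### The arm

A 6-joint arm with a two-finger parallel gripper is mounted at the origin on the work surface. World frame = base frame: x ahead of the robot, y to its left, z up, the work surface at z = 0. Lengths are in mm, angles in rad, forces in N, time in s.
With the tool pointing down it reaches from about 250 to 850 mm from the base axis. Payload 12.5 kg.
Tool frame: the origin (TCP) lies at the very end of the fingers, on their centre line; the grasp point (between the pads) lies 19 mm behind it; z points along the fingers, x is the direction in which the jaws open and shut, and the axes are right-handed (so a half turn about z gives the same grasp; the last joint's range is limited). The gripper opens to 93 mm and grips with 3 to 60 N. Pads are 15 mm wide; open, the fingers measure 128 mm over their backs; the gripper's body (75 mm by 188 mm) begins 65 mm behind the grasp point.
Start: joints at [-1.328, 0.351, 1.652, -0, 1.139, -0.085], TCP at [177.097, -520.693, 218.633] pointing down, gripper open.
Joint ranges: [-2.75, 2.75], [-0.79, 2.1], [0.01, 2.65], [-1.57, 4.71], [0.07, 3.14], [-2.87, 2.87]. Speed limits (rad/s): [2.22, 2.22, 2.79, 3.14, 3.14, 3.14].

### API

Orientations are given as a 3x3 rotation matrix whose columns are the frame's x, y, z axes.
In Python, from bench import read_state, snapshot, close_job gives the robot as it stands.
- The arm moves only by the tool apply_moves, never from a script. Its argument "plan" is text: rows parted by semicolons, each of 7 numbers parted by spaces: the turn, a rotation vector about the tool's x, y, z in rad, then the shift along the tool's x, y, z in cm, then the opening, from 0 (shut) to 1 (fully open). In form: rx ry rz tx ty tz claw; .... A call has 1 to 5 rows; each row is the pose to reach, as a shift and turn from the pose measured when the call began, along the tool's axes at that moment; what a row does not reach only later rows make up. A row lasts 1/10 s, in which the tool goes at most 50 mm and 8.59 degrees, less where a joint would pass 70% of its speed; a pose out of reach is approached as far as the arm can. A call with a gripper value outside its range is refused whole. The fingers move at their own pace and stop on an object; "grip_force" is the grip in N (left out, the last holds). Time passes only in rows, so rows that repeat a pose let the fingers close. It gives the time, the measured TCP pose, the force and the opening at its end, in the units of the state.
- read_state(): the state, without advancing time (a new reading comes with each control period).
- snapshot(name): name is "side" or "top"; returns a dict with "frame" (384x512x3 uint8, red, green, blue), "mtx" (3x3 intrinsics, pixels), "k1" (the pictures are not rectified: a ray, as slopes to the right and down, at radius r is drawn at 1 + k1 r^2 times it, then the intrinsics apply), "xyz" and "orientation" of the camera in the world. Camera axes: x right, y down, z forward; pixel columns grow to the right and rows downward; lengths in mm; the calibration is good to about 2 mm. A picture is of the moment at which its call begins. There is no depth.
- close_job(): hands the job in, once; it reports no verdict.
The state is a dict: "time_s": time; "q": joint angles; "qvel": joint speeds; "joint_efforts": joint torques, N m; "ee_pos": TCP position; "tool_rot": TCP orientation; "ft_force": force on the tool from outside, world axes, zero at the start; "wrist_torque": the same for the moment, N m; "finger_gap": finger opening in mm.
Only numpy, scipy, OpenCV 4.12 (cv2) and the standard library are available. Lean on these libraries where they do the work, as an engineer would, in place of code of your own. Each camera call takes 0.05 s, during which the arm holds its last target. There are 200 camera calls.

## Working session

There is one attempt and no reset: what is moved stays moved. The work goes in short steps, Python scripts to look and compute and a tool call to move; the robot and the scene stay as the last step left them, time stands still between calls to the robot, and variables do not carry over. Pictures are saved under pics/ and viewed, about 8 in all and at most 12, crops included, and the job is handed in when it is done.

Besides the shell and the picture viewer there is one more tool, called after "Emit:" by a JSON object that holds its "name" and its "arguments". apply_moves: Moves the arm, as the interface text tells. Its arguments: {"type":"object","properties":{"plan":{"type":"string"},"grip_force":{"type":"number"}},"required":["plan"]}

```bash
mkdir -p pics
cat > h.py <<'E'
import numpy as np, cv2
from bench import read_state, snapshot, close_job
def snap(n,f):
    s=snapshot(n); cv2.imwrite(f'pics/{f}.png',cv2.cvtColor(s['frame'],cv2.COLOR_RGB2BGR)); 
    np.savez(f'pics/{f}.npz',**s); return s
def ray(s,px):
    p=np.array(px,float).reshape(-1,1,2)
    d=cv2.undistortPoints(p,np.array(s['mtx']),np.array([float(s['k1']),0,0,0]))[:,0]
    d=np.c_[d,np.ones(len(d))]@np.array(s['orientation']).T
    return np.array(s['xyz']).ravel(),d
def onplane(s,px,z):
    o,d=ray(s,px); return o+d*((z-o[2])/d[:,2])[:,None]
def tri(s1,p1,s2,p2):
    o1,d1=ray(s1,[p1]);o2,d2=ray(s2,[p2]);d1,d2=d1[0],d2[0]
    t=np.linalg.lstsq(np.c_[d1,-d2],o2-o1,rcond=None)[0]
    a,b=o1+t[0]*d1,o2+t[1]*d2; return (a+b)/2,np.linalg.norm(a-b)
def proj(s,P):
    R=np.array(s['orientation']);c=(np.array(P,float)-np.array(s['xyz']).ravel())@R
    return cv2.projectPoints(c.reshape(-1,1,3),np.zeros(3),np.zeros(3),np.array(s['mtx']),np.array([float(s['k1']),0,0,0]))[0][:,0]
E
python3 - <<'E'
from h import *
a=snap('side','s0');b=snap('top','t0')
for s in(a,b):print(s['mtx'],s['k1'],s['xyz'],s['orientation'])
print(read_state())
E
```

```text
[[426.18622837   0.         263.23710347]
 [  0.         426.18622837 191.95213144]
 [  0.           0.           1.        ]] 0.004584826965637608 [ 84.77384451 574.13886927 952.05267262] [[-0.73821827 -0.49703039  0.45606423]
 [-0.67434407  0.56093931 -0.48021575]
 [-0.01714254 -0.66204824 -0.74926514]]
[[382.49554303   0.         258.15280611]
 [  0.         382.49554303 194.21186732]
 [  0.           0.           1.        ]] -0.06474802577839986 [ 502.15814392   67.2819875  1072.28702559] [[-0.00343618 -0.99657541  0.08261749]
 [-0.99998127  0.00300593 -0.0053315 ]
 [ 0.0050649  -0.08263427 -0.99656707]]
{'time_s': 0.1, 'q': array([-1.32756243e+00,  3.51184936e-01,  1.65233344e+00, -1.78018824e-05,
        1.13908167e+00, -8.45451980e-02]), 'qvel': array([ 0.00181753, -0.00025166, -0.00137459,  0.00020251, -0.00046699,
       -0.00020302]), 'joint_efforts': array([ 5.27309185e-04, -4.98027849e+01, -2.85704631e+01,  6.99750124e-02,
        2.39014858e-02, -3.75367347e-05]), 'ee_pos': array([ 177.04514345, -520.41528173,  218.1639754 ]), 'tool_rot': array([[ 3.21948095e-01, -9.46757285e-01, -2.58315948e-04],
       [-9.46756787e-01, -3.21948191e-01,  9.73846262e-04],
       [-1.00516040e-03, -6.89655726e-05, -9.99999492e-01]]), 'ft_force': array([0.37189045, 0.82557072, 0.04175585]), 'wrist_torque': array([0.01634007, 0.01182603, 0.02007439]), 'finger_gap': 93.03652057887481}
```

View pics/s0.png

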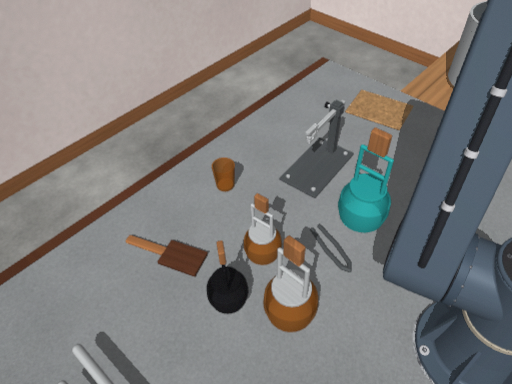

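View pics/t0.png

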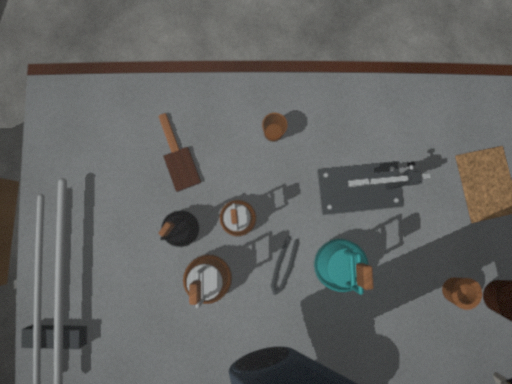

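Side view: the small amber shade is at (262,240), a larger amber one at (291,295), a black one at (227,288) and a turquoise one at (364,200). The stand is at (325,150), its hook head near (313,133). In the top view these are at (238,217), (207,280), (181,228) and (340,266), with the stand at (365,185). Black and turquoise are excluded, so I choose the smaller amber shade, side (262,240) / top (238,217). Next is a close crop to check that.

Run:
```python
from h import *
a=cv2.imread('pics/s0.png');b=cv2.imread('pics/t0.png')
def c(i,x,y,w=100,h=75):return cv2.resize(i[y:y+h,x:x+w],(400,300),interpolation=cv2.INTER_CUBIC)
cv2.imwrite('pics/c0.png',np.vstack([np.hstack([c(a,215,190),c(b,190,180)]),np.hstack([c(a,275,95,100,75),c(b,310,145,132,99)])]))
```

```text
(no output)
```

View pics/c0.png

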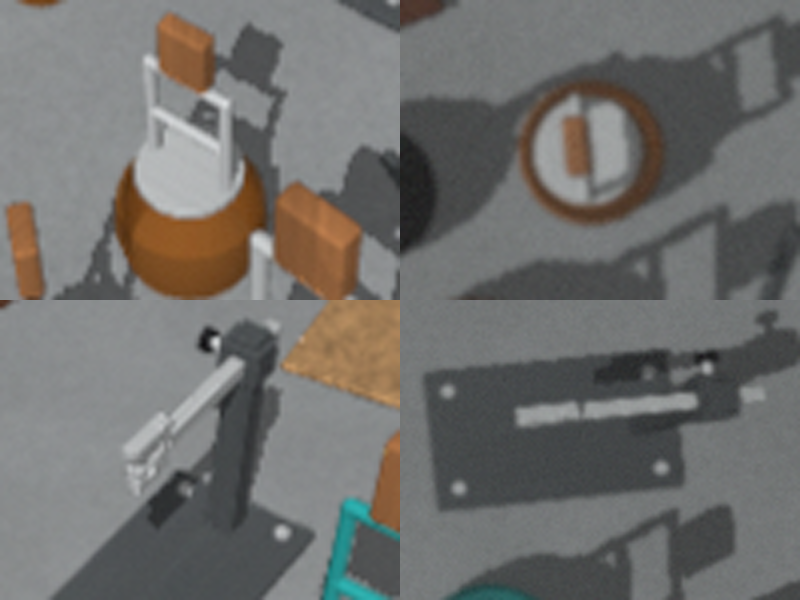

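The crop confirms the plain amber shade with its white cap and frame, standing free. Top px: bell (238,218), grip (233.8,216.5). The hook guard's tip is at top px (348.5,183).

Run:
```python
from h import *
a=dict(np.load('pics/s0.npz'));b=dict(np.load('pics/t0.npz'))
C=lambda x,y:(190+(x-400)/4-.375,180+y/4-.375)
D=lambda x,y:(310+(x-400)*.33-.33,145+(y-300)*.33-.33)
S=lambda x,y:(215+x/4-.375,190+y/4-.375)
T=lambda x,y:(275+x/4-.375,95+(y-300)/4-.375)
# grip by colour in top crop
hsv=cv2.cvtColor(b['frame'],cv2.COLOR_RGB2HSV)
f=b['frame'].astype(int);R=f[195:240,215:262]
m=((hsv[195:240,215:262,1]>90)).astype(np.uint8)
n,l,st,ce=cv2.connectedComponentsWithStats(m)
for i in range(1,n):
    if st[i,4]>15:
        ys,xs=np.nonzero(l==i);r=cv2.minAreaRect(np.c_[xs,ys].astype(np.float32))
        (cc,rr)=cv2.minEnclosingCircle(np.c_[xs,ys].astype(np.float32))
        print(st[i],ce[i]+[215,195],r,cc,rr)
        c0=np.array(r[0])+[215,195]; print(onplane(b,c0,218),onplane(b,np.array(cc)+[215,195],35))
print('grip',onplane(b,C(575,146),218),'bell',onplane(b,C(592,152),35))
print('bar ends tri',tri(a,S(148,60),b,C(578,95)),tri(a,S(230,102),b,C(592,195)))
base=onplane(b,[D(424,373),D(440,510),D(684,484)],10);print('base',base)
print(np.linalg.norm(base[0]-base[1]),np.linalg.norm(base[1]-base[2]))
u=base[1]-base[2];print('yaw y-axis',np.degrees(np.arctan2(-u[0],u[1])))
u=base[0]-base[1];print('yaw x',np.degrees(np.arctan2(u[1],u[0])))
print('rod', onplane(b,[D(516,415),D(578,410),D(585,408),D(697,401)],195), 'rear end',onplane(b,[D(765,394)],180))
print('tip tri',tri(a,T(128,450),b,D(516,416)))
```

```text
[  5   6  35  34 280] [239.52142857 218.475     ] ((22.0, 22.5), (33.0, 34.0), 90.0) (22.264705657958984, 22.5) 17.616003036499023
[[521.00652335 110.06701334 218.        ]] [[525.0420316  118.51524655  35.        ]]
[16 15  6 13 63] [233.61904762 216.04761905] ((18.664634704589844, 20.981706619262695), (12.478763580322266, 4.638124942779541), 83.6598129272461) (18.5, 21.0) 6.500100135803223
[[524.41115973 117.51162892 218.        ]] [[529.12981222 128.71750622  35.        ]]
grip [[524.09358826 118.15747444 218.        ]] bell [[524.70109378 117.53927085  35.        ]]
bar ends tri (array([555.69279204, 119.55030251, 167.47665004]), np.float64(0.3492038522743169)) (array([496.88340605, 111.36042301, 168.6368013 ]), np.float64(0.9599932525813756))
base [[ 661.47887365 -105.65334233   10.        ]
 [ 534.50632416 -118.31809296   10.        ]
 [ 557.44734695 -346.75472715   10.        ]]
127.60260276472103 229.58568415620093
yaw y-axis 5.734769722062657
yaw x 5.696070566281609
rod [[ 601.22754053 -145.70551618  195.        ]
 [ 604.99880869 -193.80071138  195.        ]
 [ 606.53523033 -199.28513019  195.        ]
 [ 611.86969414 -287.17644497  195.        ]] rear end [[ 619.28067853 -348.37175386  180.        ]]
tip tri (array([ 600.34752959, -144.50900131,  198.77812315]), np.float64(0.8132286940621997))
```

Shade at (524.4,117.7), yaw ≈7°. Stand origin ≈(605.7,-186.4), yaw ≈5.6°, and the guard tip suggests d≈+19.

```bash
cat >> h.py <<'E'
from scipy.spatial.transform import Rotation as Ro
YS=np.radians(5.6); SO=np.array([605.7,-186.4,0.])
def Rd(deg):
    c,s=np.cos(np.radians(deg)),np.sin(np.radians(deg)); x=np.array([c,s,0]);z=np.array([0,0,-1.]);return np.c_[x,np.cross(z,x),z]
def goal(P,deg):
    s=read_state();R=s['tool_rot']
    print(P,'rv',np.round(Ro.from_matrix(R.T@Rd(deg)).as_rotvec(),3),'cm',np.round(R.T@(np.array(P)-s['ee_pos'])/10,2))
def stand(p):
    c,s=np.cos(YS),np.sin(YS);return SO+np.array([[c,-s,0],[s,c,0],[0,0,1]])@np.array(p,float)
def st():
    s=read_state();print(s['time_s'],s['ee_pos'].round(1),np.degrees(np.arctan2(s['tool_rot'][1,0],s['tool_rot'][0,0])).round(2),s['ft_force'].round(2),s['wrist_torque'].round(3),s['finger_gap'].round(1))
E
python3 - <<'E'
from h import *
goal([350,-250,390],-83)
E
```

```text
[350, -250, 390] rv [0.    0.001 0.206] cm [-20.05 -25.08 -17.16]
```

Emit:
{"name": "apply_moves", "arguments": {"plan": "0 0 0.1 -5 -6 -14 1;0 0 0.206 -20 -25 -17 1;0 0 0.206 -20 -25 -17 1;0 0 0.206 -20 -25 -17 1;0 0 0.206 -20 -25 -17 1"}}

```text
time_s: 0.6
ee_pos: [289.5, -343.1, 341.3]
tool_rot: [[0.121, -0.993, -0.0], [-0.993, -0.121, 0.001], [-0.001, 0.0, -1.0]]
ft_force: [0.3, -0.4, -0.2]
finger_gap: 93.1
```

Run:
```python
from h import *
st();goal([524.4,117.8,340],-83)
```

```text
Traceback (most recent call last):
  File "h.py", line 30, in st
    s=read_state();print(s['time_s'],s['ee_pos'].round(1),np.degrees(np.arctan2(s['tool_rot'][1,0],s['tool_rot'][0,0])).round(2),s['ft_force'].round(2),s['wrist_torque'].round(3),s['finger_gap'].round(1))
                                                                                                                                                                                   ^^^^^^^^^^^^^^^^^^^^^
AttributeError: 'float' object has no attribute 'round'
```

Emit:
{"name": "apply_moves", "arguments": {"plan": "0 0 0 -43 -29 -5 1;0 0 0 -43 -29 -5 1;0 0 0 -43 -29 -5 1;0 0 0 -43 -29 -5 1;0 0 0 -43 -29 -5 1"}}

```text
time_s: 1.1
ee_pos: [402.3, -121.2, 365.3]
tool_rot: [[0.121, -0.993, -0.0], [-0.993, -0.121, 0.001], [-0.001, 0.0, -1.0]]
ft_force: [0.0, -0.3, 0.0]
finger_gap: 92.7
```

```bash
sed -i "s/s\['finger_gap'\].round(1)/round(s['finger_gap'],1)/" h.py
python3 - <<'E'
from h import *
st();goal([524.4,117.8,300],-83)
E
```

```text
1.1 [ 402.3 -121.2  365.3] -83.06 [ 0.03 -0.28  0.02] [-0.013 -0.036 -0.028] 92.7
[524.4, 117.8, 300] rv [ 0.     0.001 -0.001] cm [-22.25 -15.     6.56]
```

Emit:
{"name": "apply_moves", "arguments": {"plan": "0 0 0 -22.25 -15 0 1;0 0 0 -22.25 -15 0 1;0 0 0 -22.25 -15 0 1;0 0 0 -22.25 -15 0 1;0 0 0 -22.25 -15 0 1"}}

```text
time_s: 1.6
ee_pos: [515.6, 101.9, 365.4]
tool_rot: [[0.121, -0.993, -0.0], [-0.993, -0.121, 0.001], [-0.001, 0.0, -1.0]]
ft_force: [0.4, -1.1, 0.5]
finger_gap: 93.0
```

Emit:
{"name": "apply_moves", "arguments": {"plan": "0 0 0 -2.2 -1.5 4 1;0 0 0 -2.2 -1.5 6.5 1;0 0 0 -2.2 -1.5 6.5 1;0 0 0 -2.2 -1.5 6.5 1"}}

```text
time_s: 2.0
ee_pos: [527.8, 125.4, 301.1]
tool_rot: [[0.121, -0.993, -0.001], [-0.993, -0.121, 0.001], [-0.001, 0.0, -1.0]]
ft_force: [-0.2, 0.9, 0.4]
finger_gap: 93.2
```

Run:
```python
from h import *
st();goal([524.4,117.8,179],-83)
a=snap('side','s1');b=snap('top','t1')
c=lambda i,x,y,w=100,h=150:cv2.resize(cv2.cvtColor(i['frame'],4)[y:y+h,x:x+w],(400,600),interpolation=cv2.INTER_CUBIC)
cv2.imwrite('pics/c1.png',np.hstack([c(a,215,130),c(b,190,140)]))
```

```text
2.0 [527.8 125.4 301.1] -83.06 [-0.17  0.91  0.43] [0.023 0.004 0.007] 93.2
[524.4, 117.8, 179] rv [ 0.     0.001 -0.001] cm [ 0.72  0.43 12.21]
```

View pics/c1.png

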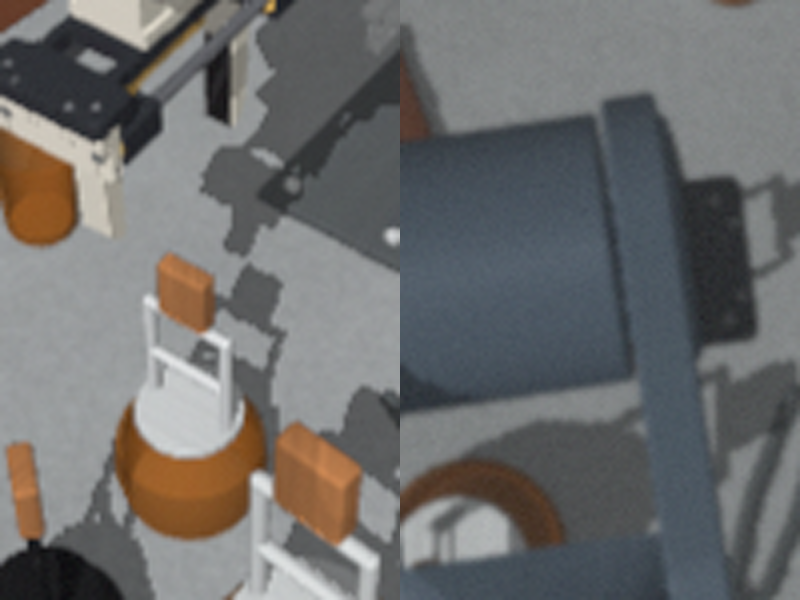

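The crop shows the two finger tips at about side px (242,188) and (272,160), straddling the line above the grip at (261,202). Top view is blocked by the arm. I descend now.

Emit:
{"name": "apply_moves", "arguments": {"plan": "0 0 0 0.72 0.43 0 1;0 0 0 0.72 0.43 4 1;0 0 0 0.72 0.43 8 1;0 0 0 0.72 0.43 10 1;0 0 0 0.72 0.43 10 1"}}

```text
time_s: 2.6
ee_pos: [524.0, 116.7, 200.8]
tool_rot: [[0.12, -0.993, -0.001], [-0.993, -0.12, 0.001], [-0.001, 0.001, -1.0]]
ft_force: [-0.2, -0.2, -0.1]
finger_gap: 93.1
```

Run:
```python
from h import *
st();goal([524.4,117.8,179],-83)
a=snap('side','s2')
cv2.imwrite('pics/c2.png',cv2.resize(cv2.cvtColor(a['frame'],4)[160:280,200:320],(600,600),interpolation=cv2.INTER_CUBIC))
```

```text
2.6 [524.  116.7 200.8] -83.13 [-0.22 -0.24 -0.12] [0.038 0.019 0.011] 93.1
[524.4, 117.8, 179] rv [ 0.001  0.001 -0.002] cm [-0.1  -0.05  2.18]
```

View pics/c2.png

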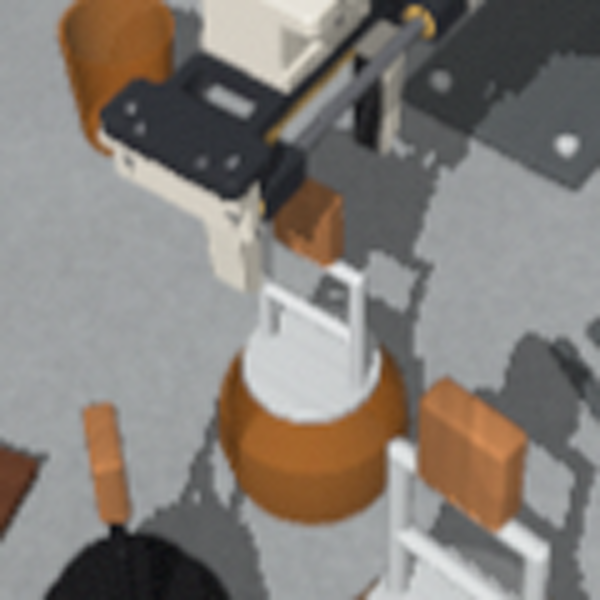

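The grip, at crop (310,220), lies between the fingers, and nothing is touched. I go down and close.

Emit:
{"name": "apply_moves", "arguments": {"plan": "0 0 0 -0.1 -0.05 1.2 1;0 0 0 -0.1 -0.05 2.18 1;0 0 0 -0.1 -0.05 2.18 1;0 0 0 -0.1 -0.05 2.18 0.4;0 0 0 -0.1 -0.05 2.18 0.2", "grip_force": 25}}

```text
time_s: 3.15
ee_pos: [525.7, 118.1, 181.3]
tool_rot: [[0.12, -0.993, 0.002], [-0.993, -0.12, 0.001], [-0.001, -0.003, -1.0]]
ft_force: [0.1, -1.5, 1.0]
finger_gap: 81.6
```

Emit:
{"name": "apply_moves", "arguments": {"plan": "0 0 0 0 0 0 0;0 0 0 0 0 0 0;0 0 0 0 0 0 0;0 0 0 0 0 0 0;0 0 0 0 0 0 0", "grip_force": 25}}

```text
time_s: 3.65
ee_pos: [525.7, 118.1, 181.4]
tool_rot: [[0.12, -0.993, 0.002], [-0.993, -0.12, 0.001], [-0.001, -0.003, -1.0]]
ft_force: [0.3, -0.1, -0.1]
finger_gap: 41.6
```

Run:
```python
from h import *
st()
```

```text
3.65 [525.7 118.1 181.4] -83.12 [ 0.34 -0.13 -0.07] [ 0.06  -0.008 -0.027] 41.6
```

Emit:
{"name": "apply_moves", "arguments": {"plan": "0 0 0 0 0 0.15 0;0 0 0 0 0 0.15 0;0 0 0 0 0 0.15 0;0 0 0 0 0 0.15 0;0 0 0 0 0 0.15 0"}}

```text
time_s: 4.15
ee_pos: [525.8, 118.1, 179.8]
tool_rot: [[0.12, -0.993, 0.002], [-0.993, -0.12, 0.001], [-0.001, -0.003, -1.0]]
ft_force: [0.7, -0.3, -0.4]
finger_gap: 13.9
```

Emit:
{"name": "apply_moves", "arguments": {"plan": "0 0 0 0 0 0 0;0 0 0 0 0 0 0;0 0 0 0 0 0 0"}}

```text
time_s: 4.45
ee_pos: [525.8, 118.1, 179.8]
tool_rot: [[0.12, -0.993, 0.003], [-0.993, -0.12, 0.001], [-0.001, -0.003, -1.0]]
ft_force: [0.6, 0.1, -1.3]
finger_gap: 13.9
```

Run:
```python
from h import *
st()
```

```text
4.45 [525.8 118.1 179.8] -83.12 [ 0.63  0.06 -1.27] [-0.077 -0.153 -0.023] 13.9
```

Emit:
{"name": "apply_moves", "arguments": {"plan": "0 0 0 0 0 -1 0;0 0 0 0 0 -3 0;0 0 0 0 0 -5 0;0 0 0 0 0 -7 0;0 0 0 0 0 -7 0", "grip_force": 35}}

```text
time_s: 4.95
ee_pos: [526.5, 118.2, 252.4]
tool_rot: [[0.12, -0.993, 0.007], [-0.993, -0.12, 0.002], [-0.001, -0.007, -1.0]]
ft_force: [-0.4, -0.3, -4.5]
finger_gap: 13.9
```

Run:
```python
from h import *
st()
# TCP target: bar at stand (0,85,180), TCP z=180+54.8 ; x offset +1.4
for y in(110,75): goal(stand([1.4,y,234.8]),-84.4)
s=np.load('pics/t0.npz')
print(onplane(s,[(275,127)],85))
```

```text
4.95 [526.5 118.2 252.4] -83.12 [-0.35 -0.31 -4.53] [-0.017  0.003  0.015] 13.9
[596.35919939 -76.78836994 234.8       ] rv [-0.007  0.001  0.022] cm [20.19 -4.59  1.77]
[ 599.77460088 -111.62132894  234.8       ] rv [-0.007  0.001  0.022] cm [23.69 -4.51  1.77]
[[761.55980719  17.00248746  85.        ]]
```

Emit:
{"name": "apply_moves", "arguments": {"plan": "-0.007 0 0.022 4 -0.9 0 0;-0.007 0 0.022 8 -1.8 0 0;-0.007 0 0.022 12 -2.7 0 0;-0.007 0 0.022 16 -3.7 0.5 0;-0.007 0 0.022 19 -4.4 1 0"}}

```text
time_s: 5.45
ee_pos: [593.1, -67.4, 241.2]
tool_rot: [[0.097, -0.995, -0.002], [-0.995, -0.097, 0.001], [-0.001, 0.001, -1.0]]
ft_force: [0.0, -0.3, -4.7]
finger_gap: 13.6
```

Emit:
{"name": "apply_moves", "arguments": {"plan": "0 0 0 0.8 -0.1 0.5 0;0 0 0 0.8 -0.1 0.5 0;0 0 0 0.8 -0.1 0.5 0"}}

```text
time_s: 5.75
ee_pos: [594.3, -74.3, 235.7]
tool_rot: [[0.097, -0.995, -0.003], [-0.995, -0.097, 0.002], [-0.002, 0.003, -1.0]]
ft_force: [-0.3, 0.7, -3.6]
finger_gap: 13.7
```

Run:
```python
from h import *
st()
for y in(75,): goal(stand([1.4,y,234.8]),-84.4)
a=snap('side','s3');b=snap('top','t3')
c=lambda i,x,y,w=100,h=150:cv2.resize(cv2.cvtColor(i['frame'],4)[y:y+h,x:x+w],(400,600),interpolation=cv2.INTER_CUBIC)
cv2.imwrite('pics/c3.png',np.hstack([c(a,240,80),c(b,300,120)]))
```

```text
5.75 [594.3 -74.3 235.7] -84.42 [-0.33  0.71 -3.62] [ 0.031 -0.035 -0.047] 13.7
[ 599.77460088 -111.62132894  234.8       ] rv [ 0.003  0.002 -0.   ] cm [ 3.77 -0.18  0.08]
```

View pics/c3.png

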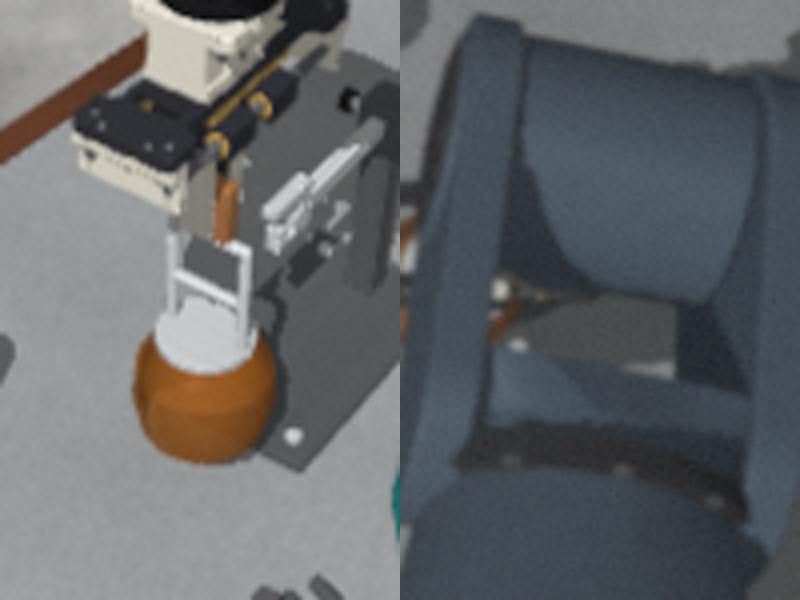

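The side crop shows the shade hanging upright from the grip at side px (297,132). Its bar runs from (283,148) to (301,156), and the hook head is at about (308,133). I check these against the projected model points.

Run:
```python
from h import *
a=dict(np.load('pics/s3.npz'))
k=lambda P:((proj(a,P)-[240,80]+.375)*4).round(0).tolist()
d=19
print('guard tip x-6,+6 top; bottom',k([stand([x,d+22,z]) for z in(195,187) for x in(-6,6)]))
print('lip front top',k([stand([x,d+14,173]) for x in(-6,6)]), 'bot',k([stand([x,d+14,153]) for x in(-6,6)]))
T=np.array([594.3,-74.3]); 
ux=np.array([np.cos(YS),np.sin(YS)])
print('bar ends',k([[*(T+ux*(-1.4+e)),235.7-54.8] for e in(28,-28)]))
im=cv2.cvtColor(a['frame'],4)[110:150,295:348]
im=cv2.resize(im,None,fx=12,fy=12,interpolation=cv2.INTER_CUBIC)
for dd,col in((19,(0,0,255)),):
    for y,z in((dd+22,195),(dd+22,187),(dd+14,173),(dd+14,153),(dd-6,173)):
        for x in(-6,6):
            q=((proj(a,[stand([x,y,z])])[0]-[295,110]+.5)*12).astype(int);cv2.circle(im,tuple(map(int,q)),3,col,-1)
cv2.imwrite('pics/c4.png',im)
```

```text
guard tip x-6,+6 top; bottom [[275.0, 216.0], [260.0, 209.0], [274.0, 225.0], [260.0, 218.0]]
lip front top [[280.0, 234.0], [265.0, 228.0]] bot [[278.0, 256.0], [263.0, 249.0]]
bar ends [[174.0, 271.0], [245.0, 306.0]]
```

View pics/c4.png

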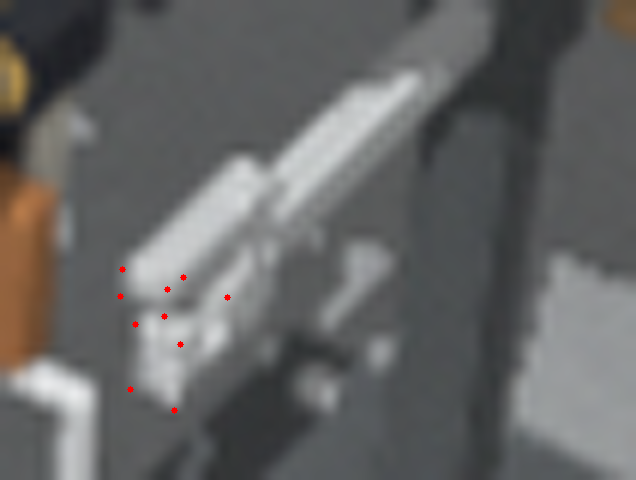

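Emit:
{"name": "apply_moves", "arguments": {"plan": "0 0 0 1.5 -0.1 0.08 0;0 0 0 3 -0.1 0.08 0;0 0 0 4.5 -0.1 0.08 0;0 0 0 5.3 -0.1 0.08 0;0 0 0 5.3 -0.1 0.08 0"}}

```text
time_s: 6.35
ee_pos: [600.8, -128.1, 235.4]
tool_rot: [[0.097, -0.995, -0.002], [-0.995, -0.097, 0.001], [-0.001, 0.001, -1.0]]
ft_force: [0.3, -0.7, -4.5]
finger_gap: 13.8
```

```bash
cat >> h.py <<'E'
def bar(off=54.8):
    s=read_state();c,n=np.cos(YS),np.sin(YS);p=np.array([[c,n,0],[-n,c,0],[0,0,1]])@(s['ee_pos']-SO)-[1.4,0,161+off]
    f=np.array([[c,n,0],[-n,c,0],[0,0,1]])@s['ft_force']
    print(round(s['time_s'],2),'bar rel',p.round(1),'F stand',f.round(2),'T',s['wrist_torque'].round(3),round(s['finger_gap'],1),'R',np.round(Ro.from_matrix(s['tool_rot'].T@Rd(-84.4)).as_rotvec(),3))
E
python3 -c "from h import *;bar()"
```

```text
6.35 bar rel [-0.5 58.5 19.6] F stand [ 0.19 -0.69 -4.47] T [-0.077 -0.041  0.014] 13.8 R [ 0.001  0.001 -0.001]
```

Emit:
{"name": "apply_moves", "arguments": {"plan": "0 0 0 0.7 0 0 0;0 0 0 1.4 0 0 0;0 0 0 2.1 0 0 0;0 0 0 2.6 0 0 0;0 0 0 2.6 0 0 0"}}

```text
time_s: 6.85
ee_pos: [603.4, -154.7, 235.3]
tool_rot: [[0.096, -0.995, -0.002], [-0.995, -0.096, 0.001], [-0.001, 0.001, -1.0]]
ft_force: [0.5, -0.2, -5.0]
finger_gap: 14.0
```

```bash
python3 -c "from h import *;bar()"
```

```text
6.85 bar rel [-0.6 31.8 19.5] F stand [ 0.47 -0.21 -4.99] T [-0.037  0.017 -0.025] 14.0 R [ 0.001  0.001 -0.002]
```

Emit:
{"name": "apply_moves", "arguments": {"plan": "0 0 0 0.2 0 0 0;0 0 0 0.4 0 0 0;0 0 0 0.6 0 0 0;0 0 0 0.8 0 0 0;0 0 0 1 0 0 0"}}

```text
time_s: 7.35
ee_pos: [604.4, -164.7, 235.3]
tool_rot: [[0.096, -0.995, -0.002], [-0.995, -0.096, 0.001], [-0.001, 0.001, -1.0]]
ft_force: [0.2, -0.2, -4.9]
finger_gap: 13.7
```

```bash
python3 -c "from h import *;bar()"
```

```text
7.35 bar rel [-0.6 21.7 19.5] F stand [ 0.16 -0.22 -4.86] T [ 0.052  0.058 -0.029] 13.7 R [ 0.001  0.001 -0.002]
```

Emit:
{"name": "apply_moves", "arguments": {"plan": "0 0 0 0.1 0 0 0;0 0 0 0.2 0 0 0;0 0 0 0.3 0 0 0;0 0 0 0.4 0 0 0;0 0 0 0.5 0 0 0"}}

```text
time_s: 7.85
ee_pos: [604.9, -169.8, 235.3]
tool_rot: [[0.096, -0.995, -0.001], [-0.995, -0.096, 0.001], [-0.001, 0.001, -1.0]]
ft_force: [-0.5, 0.4, -4.4]
finger_gap: 13.5
```

Emit:
{"name": "apply_moves", "arguments": {"plan": "0 0 0 0.1 0 0 0;0 0 0 0.2 0 0 0;0 0 0 0.3 0 0 0;0 0 0 0.3 0 0 0"}}

```text
time_s: 8.25
ee_pos: [605.2, -172.8, 235.3]
tool_rot: [[0.096, -0.995, -0.001], [-0.995, -0.096, 0.001], [-0.001, 0.001, -1.0]]
ft_force: [-0.6, -0.3, -4.4]
finger_gap: 13.6
```

```bash
python3 -c "from h import *;bar()"
```

```text
8.25 bar rel [-0.6 13.5 19.5] F stand [-0.62 -0.26 -4.38] T [ 0.025 -0.04  -0.031] 13.6 R [ 0.001  0.001 -0.002]
```

Emit:
{"name": "apply_moves", "arguments": {"plan": "0 0 0 0.07 0 0 0;0 0 0 0.14 0 0 0;0 0 0 0.2 0 0 0;0 0 0 0.2 0 0 0"}}

```text
time_s: 8.65
ee_pos: [605.3, -174.9, 235.3]
tool_rot: [[0.096, -0.995, -0.002], [-0.995, -0.096, 0.001], [-0.001, 0.001, -1.0]]
ft_force: [-0.1, 0.2, -4.2]
finger_gap: 13.9
```

Emit:
{"name": "apply_moves", "arguments": {"plan": "0 0 0 0.05 0 0 0;0 0 0 0.1 0 0 0;0 0 0 0.1 0 0 0"}}

```text
time_s: 8.95
ee_pos: [605.5, -176.0, 235.3]
tool_rot: [[0.096, -0.995, -0.001], [-0.995, -0.096, 0.001], [-0.001, 0.001, -1.0]]
ft_force: [-0.9, 0.5, -5.4]
finger_gap: 13.8
```

Emit:
{"name": "apply_moves", "arguments": {"plan": "0 0 0 0.05 0 0 0;0 0 0 0.1 0 0 0;0 0 0 0.1 0 0 0"}}

```text
time_s: 9.25
ee_pos: [605.5, -177.1, 235.3]
tool_rot: [[0.096, -0.995, -0.002], [-0.995, -0.096, 0.001], [-0.001, 0.001, -1.0]]
ft_force: [0.1, -0.1, -4.5]
finger_gap: 13.8
```

```bash
python3 -c "from h import *;bar()"
```

```text
9.25 bar rel [-0.6  9.3 19.5] F stand [ 0.12 -0.11 -4.54] T [ 0.038 -0.002  0.037] 13.8 R [ 0.001  0.001 -0.002]
```

Bar is at y 9.3 with no contact yet. I continue in 1 mm steps.

Emit:
{"name": "apply_moves", "arguments": {"plan": "0 0 0 0.05 0 0 0;0 0 0 0.1 0 0 0;0 0 0 0.1 0 0 0"}}

```text
time_s: 9.55
ee_pos: [605.7, -178.1, 235.3]
tool_rot: [[0.096, -0.995, -0.001], [-0.995, -0.096, 0.001], [-0.001, 0.001, -1.0]]
ft_force: [0.1, 0.1, -4.2]
finger_gap: 13.6
```

Emit:
{"name": "apply_moves", "arguments": {"plan": "0 0 0 0.05 0 0 0;0 0 0 0.1 0 0 0;0 0 0 0.1 0 0 0"}}

```text
time_s: 9.85
ee_pos: [605.7, -178.7, 235.3]
tool_rot: [[0.096, -0.995, -0.002], [-0.995, -0.096, 0.002], [-0.002, 0.002, -1.0]]
ft_force: [-0.5, 3.1, -3.8]
finger_gap: 14.0
```

Wall contact at 3 N, with bar y≈7.7 and d≈17, which agrees with the ~18 seen. I back off 9 mm and hold.

Emit:
{"name": "apply_moves", "arguments": {"plan": "0 0 0 -0.3 0 0 0;0 0 0 -0.6 0 0 0;0 0 0 -0.9 0 0 0;0 0 0 -0.9 0 0 0"}}

```text
time_s: 10.25
ee_pos: [604.8, -169.3, 235.3]
tool_rot: [[0.096, -0.995, -0.002], [-0.995, -0.096, 0.002], [-0.002, 0.002, -1.0]]
ft_force: [0.3, 1.1, -4.0]
finger_gap: 13.8
```

```bash
python3 -c "from h import *;bar()"
```

```text
10.25 bar rel [-0.6 17.1 19.5] F stand [ 0.39  1.11 -4.03] T [ 0.011 -0.052 -0.045] 13.8 R [ 0.002  0.002 -0.001]
```

Emit:
{"name": "apply_moves", "arguments": {"plan": "0 0 0 0.03 0 0.1 0;0 0 0 0.03 0 0.2 0;0 0 0 0.03 0 0.3 0;0 0 0 0.03 0 0.3 0"}}

```text
time_s: 10.65
ee_pos: [604.8, -169.7, 232.1]
tool_rot: [[0.096, -0.995, -0.002], [-0.995, -0.096, 0.002], [-0.002, 0.002, -1.0]]
ft_force: [-1.3, -0.6, -3.9]
finger_gap: 13.5
```

Emit:
{"name": "apply_moves", "arguments": {"plan": "0 0 0 0 0 0.05 0;0 0 0 0 0 0.1 0;0 0 0 0 0 0.1 0"}}

```text
time_s: 10.95
ee_pos: [604.7, -169.7, 231.0]
tool_rot: [[0.096, -0.995, -0.002], [-0.995, -0.096, 0.002], [-0.002, 0.002, -1.0]]
ft_force: [-0.4, 0.2, -4.2]
finger_gap: 13.4
```

Emit:
{"name": "apply_moves", "arguments": {"plan": "0 0 0 0 0 0.05 0;0 0 0 0 0 0.1 0;0 0 0 0 0 0.1 0"}}

```text
time_s: 11.25
ee_pos: [604.7, -169.7, 229.9]
tool_rot: [[0.096, -0.995, -0.002], [-0.995, -0.096, 0.002], [-0.002, 0.002, -1.0]]
ft_force: [0.5, 0.0, -4.3]
finger_gap: 13.6
```

```bash
python3 -c "from h import *;bar()"
```

```text
11.25 bar rel [-0.8 16.7 14.1] F stand [ 0.49 -0.03 -4.28] T [0.058 0.    0.069] 13.6 R [ 0.002  0.002 -0.002]
```

Emit:
{"name": "apply_moves", "arguments": {"plan": "0 0 0 0 0 0.07 0;0 0 0 0 0 0.14 0;0 0 0 0 0 0.2 0;0 0 0 0 0 0.2 0"}}

```text
time_s: 11.65
ee_pos: [604.7, -169.7, 227.8]
tool_rot: [[0.096, -0.995, -0.002], [-0.995, -0.096, 0.002], [-0.002, 0.002, -1.0]]
ft_force: [0.5, -0.6, -4.2]
finger_gap: 13.6
```

Emit:
{"name": "apply_moves", "arguments": {"plan": "0 0 0 0 0 0.1 0;0 0 0 0 0 0.2 0;0 0 0 0 0 0.3 0;0 0 0 0 0 0.4 0;0 0 0 0 0 0.4 0"}}

```text
time_s: 12.15
ee_pos: [604.6, -169.6, 223.6]
tool_rot: [[0.096, -0.995, -0.003], [-0.995, -0.096, 0.002], [-0.002, 0.002, -1.0]]
ft_force: [0.0, -0.0, -5.5]
finger_gap: 13.9
```

```bash
python3 -c "from h import *;bar()"
```

```text
12.15 bar rel [-0.9 16.8  7.8] F stand [ 0.04 -0.03 -5.49] T [ 0.013 -0.037 -0.036] 13.9 R [ 0.002  0.002 -0.001]
```

Below the lip with no side force. Slowly to the floor.

Emit:
{"name": "apply_moves", "arguments": {"plan": "0 0 0 0 0 0.06 0;0 0 0 0 0 0.12 0;0 0 0 0 0 0.18 0;0 0 0 0 0 0.24 0;0 0 0 0 0 0.24 0"}}

```text
time_s: 12.65
ee_pos: [604.5, -169.6, 221.1]
tool_rot: [[0.096, -0.995, -0.003], [-0.995, -0.096, 0.002], [-0.003, 0.003, -1.0]]
ft_force: [-0.2, 0.2, -4.1]
finger_gap: 13.8
```

Emit:
{"name": "apply_moves", "arguments": {"plan": "0 0 0 0 0 0.05 0;0 0 0 0 0 0.1 0;0 0 0 0 0 0.1 0"}}

```text
time_s: 12.95
ee_pos: [604.5, -169.6, 220.0]
tool_rot: [[0.096, -0.995, -0.003], [-0.995, -0.096, 0.002], [-0.003, 0.003, -1.0]]
ft_force: [0.2, -0.3, -4.3]
finger_gap: 13.9
```

```bash
python3 -c "from h import *;bar()"
```

```text
12.95 bar rel [-1.  16.8  4.2] F stand [ 0.14 -0.33 -4.33] T [-0.025  0.014  0.051] 13.9 R [ 0.003  0.003 -0.002]
```

Emit:
{"name": "apply_moves", "arguments": {"plan": "0 0 0 0 0 0.03 0;0 0 0 0 0 0.06 0;0 0 0 0 0 0.06 0"}}

```text
time_s: 13.25
ee_pos: [604.6, -169.6, 219.7]
tool_rot: [[0.096, -0.995, -0.003], [-0.995, -0.096, 0.002], [-0.002, 0.002, -1.0]]
ft_force: [-1.3, 0.4, -1.0]
finger_gap: 13.9
```

```bash
python3 -c "from h import *;bar()"
```

```text
13.25 bar rel [-0.9 16.8  3.9] F stand [-1.22  0.49 -1.  ] T [ 0.103  0.224 -0.015] 13.9 R [ 0.002  0.002 -0.001]
```

Bar seated at z=3.9 mm; the floor carries most of the weight. I ease the grip, then open.

Emit:
{"name": "apply_moves", "arguments": {"plan": "0 0 0 0 0 0 0;0 0 0 0 0 0 0;0 0 0 0 0 0 0", "grip_force": 5}}

```text
time_s: 13.55
ee_pos: [604.6, -169.6, 219.8]
tool_rot: [[0.096, -0.995, -0.002], [-0.995, -0.096, 0.002], [-0.002, 0.002, -1.0]]
ft_force: [-1.0, 0.5, -2.6]
finger_gap: 13.8
```

Emit:
{"name": "apply_moves", "arguments": {"plan": "0 0 0 0 0 0 0.17;0 0 0 0 0 0 0.22;0 0 0 0 0 0 0.4;0 0 0 0 0 0 0.5;0 0 0 0 0 0 0.5"}}

```text
time_s: 14.05
ee_pos: [604.6, -169.7, 219.8]
tool_rot: [[0.096, -0.995, -0.002], [-0.995, -0.096, 0.002], [-0.002, 0.002, -1.0]]
ft_force: [0.4, 0.5, -0.7]
finger_gap: 40.1
```

Run:
```python
from h import *
bar()
a=snap('side','s4')
cv2.imwrite('pics/c5.png',cv2.resize(cv2.cvtColor(a['frame'],4)[80:220,260:400],(600,600),interpolation=cv2.INTER_CUBIC))
```

```text
14.05 bar rel [-0.8 16.8  4. ] F stand [ 0.42  0.44 -0.7 ] T [0.032 0.015 0.033] 40.1 R [ 0.002  0.002 -0.002]
```

View pics/c5.png

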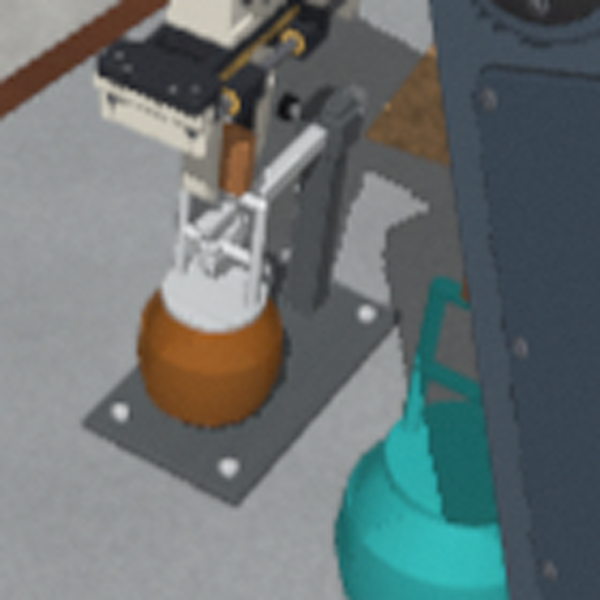

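The shade hangs upright at crop (215,350), the bar is in the hook at (220,240) and the fingers are open. I retract straight up.

Emit:
{"name": "apply_moves", "arguments": {"plan": "0 0 0 0 0 -1 0.5;0 0 0 0 0 -3 0.5;0 0 0 0 0 -6 0.5;0 0 0 0 0 -10 0.5;0 0 0 0 0 -12 0.5"}}

```text
time_s: 14.6
ee_pos: [605.5, -170.1, 344.3]
tool_rot: [[0.096, -0.995, 0.002], [-0.995, -0.096, 0.001], [-0.0, -0.002, -1.0]]
ft_force: [0.6, -0.2, -1.2]
finger_gap: 46.5
```

Emit:
{"name": "apply_moves", "arguments": {"plan": "0 0 0 0 0 -1 0.5;0 0 0 0 0 -1 0.5;0 0 0 0 0 -1 0.5;0 0 0 0 0 -1 0.5;0 0 0 0 0 -1 0.5"}}

```text
time_s: 15.1
ee_pos: [605.2, -170.0, 353.0]
tool_rot: [[0.096, -0.995, 0.0], [-0.995, -0.096, 0.001], [-0.001, -0.0, -1.0]]
ft_force: [-0.9, 0.5, 0.5]
finger_gap: 46.6
```

Run:
```python
from h import *
bar()
a=snap('side','s5');b=snap('side','s6')
print('motion',np.abs(a['frame'][120:200,285:340].astype(int)-b['frame'][120:200,285:340]).mean())
cv2.imwrite('pics/c6.png',cv2.resize(cv2.cvtColor(b['frame'],4),(800,600),interpolation=cv2.INTER_CUBIC))
```

```text
15.1 bar rel [ -0.3  16.4 137.2] F stand [-0.8   0.57  0.54] T [-0.004  0.045 -0.032] 46.6 R [-0.     0.001 -0.002]
motion 1.0043939393939394
```

View pics/c6.png

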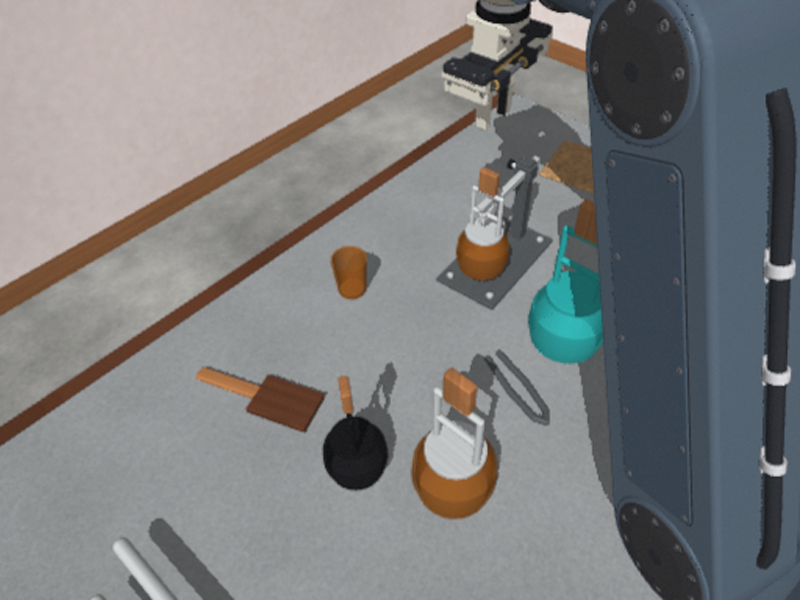

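The shade hangs upright on the hook at (484,240) with the gripper well clear. Tumbler, jacks and paddle are unmoved. The two frames differ only by about 1 grey level. I hand in.

```bash
python3 -c "from h import *;print(close_job())"
```

```text
the job is handed in; nothing more can be done
None
```

The small amber shade is hanging on the hook with its bar down in the throat. I let go of it and handed the job in at about 15 s; no verdict was reported.

- **Finding the throat:** I gripped the shade, lifted it and slid the bar in under the guard until it touched the back wall at about 3 N. That put the head at d ≈ 17 mm, close to the 18–19 mm seen in the pictures. I then backed off 9 mm and lowered it onto the floor.
- **Last checks:** Just before release the bar was about 3.9 mm above hook_mid (4 mm is seated), and the load on the wrist had dropped from about 4.3 N to 1–2.6 N as the hook took the weight. After the gripper pulled back, the shade hung upright with no visible motion between two successive frames. The tumbler, jacks and paddle looked unmoved, though I did not measure their positions. No check failed or disagreed.

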